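# Renew a spectrometer's drying canister and hold its cover plate ready for the screws

## Robot

A 6-joint arm with a two-finger parallel gripper is mounted at the origin on the work surface. World frame = base frame: x ahead of the robot, y to its left, z up, the work surface at z = 0. Lengths are in m, angles in rad, forces in N, time in s.
With the tool pointing down it reaches from about 0.425 to 0.95 m from the base axis. Payload 3.5 kg.
Tool frame: the origin (TCP) lies between the finger pads; the fingertips stand 19 mm ahead of it and the grasp point (between the pads) is the TCP (ctrl.nose_length is the distance from the TCP to the fingertips, in m); z points along the fingers, y is the line along which they close (so a half turn about z gives the same grasp; the last joint's range is limited). The gripper opens to 85 mm and grips with 20 to 120 N. Pads are 22 mm wide; open, the fingers measure 114 mm over their backs; the gripper's body (76 mm by 85 mm) begins 54 mm behind the grasp point. The pads swing forward as they close: fully open they stand 13 mm farther back than shut.
Start: joints at [-1.371, 0.286, 1.577, -0, 1.279, -0.15], TCP at [0.231, -0.634, 0.25] pointing down, gripper open.
Joint ranges: [-2.77, 2.77], [-0.9, 2.22], [0.21, 2.48], [-1.53, 4.67], [0.24, 2.81], [-2.84, 2.84]. Speed limits (rad/s): [2.79, 2.79, 3.14, 3.14, 3.14, 3.14].

## Interface

Orientations are given as a unit quaternion [x, y, z, w].
In Python, from plant import ctrl gives the robot as it stands.
- The arm moves only by the tool apply_moves, never from a script. Its argument "series" is a list of rows, each a list of 6 numbers: the shift along the world's x, y, z scaled (see below), then the turn, a rotation vector about the world's x, y, z scaled (see below). A call has 1 to 20 rows; each row is the pose to reach, as a shift and turn from the pose commanded when the call began; what a row does not reach only later rows make up. The controller multiplies each number of a shift by 0.8 m and each number of a turn by 45 degrees. A row lasts 1/8 s, in which the tool goes at most 62.5 mm and 10.7 degrees, less where a joint would pass 70% of its speed; a pose out of reach is approached as far as the arm can. A call with a number of a shift or a turn outside -1 to 1 is refused whole. A call with a gripper value outside its range is refused whole. "jaw" is the opening, from 0 (shut) to 1 (fully open), set as the call begins (left out, the last holds). The fingers move at their own pace and stop on an object; "squeeze" is the grip in N (left out, the last holds). Time passes only in rows, so rows that repeat a pose let the fingers close. It gives the time, the measured TCP pose, the force, the opening and the grip force at its end, in the units of the state.
- ctrl.get_state(): the state, without advancing time (a new reading comes with each control period).
- ctrl.read_camera(name): name is "scene" or "side" or "wrist"; returns the picture (400x640x3 uint8, red, green, blue); there is no depth.
- ctrl.get_calibration(name): a dict with "fx", "fy", "cx", "cy" (pixels), "dist_coeffs" ([k1, k2, p1, p2, k3] as OpenCV has them; the pictures are not rectified), "xyz" and "orientation" of the camera in the world; the wrist camera has in their place "hand_eye" (4x4, takes a point from camera to tool coordinates, whose origin is the TCP and whose axes are the flange's). Camera axes: x right, y up, looking along -z (the intrinsics and any distortion apply to the point x, -y, -z); pixel columns grow to the right and rows downward; lengths in m; the calibration is good to about 2 mm. A picture is of the moment at which its call begins: read the wrist's pose just before it. get_calibration takes no time and is no camera call.
- ctrl.sign_off(): hands the job in; it is judged then, once.
Trained networks look in the newest picture that a camera, given by its name, has taken for a name from the list of things; names that differ only in an ending like _2 or _b are one class to them, and where a whole thing is asked for, a point or a joint stands for the part that bears it (a point fixed in the world has none). Each returns a list of dicts, best first, with "p" (0 to 1); they miss things now and then, are a little off and sometimes report something else, mostly with a low value. They report only what shows in the picture. A call takes as long as a camera call. They do not tell look-alikes from the thing itself.
- ctrl.boxes_of(thing, camera): "xy" ([column, row] as shares, 0 to 1, of the picture: columns of its width, rows of its height, amid what is visible of it).
- ctrl.silhouettes(thing, camera): "pixels" (400x640 bool, what is visible of it) and "xy" ([column, row] as shares, 0 to 1, of the picture: columns of its width, rows of its height, amid what is visible of it).
The state is a dict: "time": time; "qpos": joint angles; "dq": joint speeds; "joint_efforts": joint torques, N m; "eef_pos": TCP position; "tcp_rot": TCP orientation; "contact_force": force on the tool from outside, world axes, zero at the start; "wrist_torque": the same for the moment, N m; "opening": opening from 0.0 (shut) to 1.0 (fully open); "finger_force": force on a finger pad.
Only numpy, scipy, OpenCV 4.12 (cv2) and the standard library are available. Lean on these libraries where they do the work, as an engineer would, in place of code of your own. Each camera call takes 0.05 s, during which the arm holds its last target. There are 200 camera calls.

## Task

Lower the white drying canister upright into the round well of the grey spectrometer housing so that it sits on the bottom, then pick up the loose metal cover plate by its handle and hold it level, hovering about one centimetre above its seat, turned so that its outline matches the seat and each of the three threaded holes shows whole through its own hole in the plate. A colleague will put in the screws: finish while still holding the plate still in the air, touching neither the housing nor anything else with it, and leave the other things on the bench where they are.

Things in the scene. Friction and masses are not known exactly. Their poses are not given: they have to be found in the camera images.
- housing: Fixed grey housing, 190 x 150 x 58 mm high, with a 14 mm thick aluminium seat on it (its face 72 mm above the bench), shield-shaped: rectangle x -55 to 40, y -45 to 45 mm, plus tongue x 40 to 75, y -18 to 18 mm. Well: round, 50 mm across, 48 mm deep, axis at x = y = 0; three 6 mm threaded holes around it. Origin: on the well's axis at bench height; z up, x towards the tongue.
- well_floor (a point): Centre of the well's floor, 24 mm above the bench.
- thread0 (a point): Centre of the mouth of the threaded hole at x = -40, y = 32 mm of the housing, level with the seat's upper face.
- thread1 (a point): The same for the threaded hole at x = -40, y = -32 mm of the housing.
- thread2 (a point): The same for the threaded hole in the seat's tongue, at x = 58, y = 0 mm of the housing.
- cover: Loose aluminium plate, 5 mm thick, 0.15 to 0.3 kg, flat on the bench, handle up, of the seat's shield outline (same x, y), three 14 mm holes. Black bar handle on top along x, 64 mm long, 14 mm wide, bar from 26 to 40 mm above the underside, centred at x = y = 0, posts at x = -26 and 26 mm. Origin: on the underside below the handle's middle; z up, x towards the tongue.
- hole0 (a point): Centre of the cover's hole at x = -40, y = 32 mm of the cover, on its underside; belongs over thread0.
- hole1 (a point): Centre of the cover's hole at x = -40, y = -32 mm of the cover, on its underside; belongs over thread1.
- hole2 (a point): Centre of the hole in the cover's tongue, at x = 58, y = 0 mm of the cover, on its underside; belongs over thread2.
- canister: White plastic drying canister with a steel top, a plain upright cylinder 44 mm across and 46 mm high (foot edge chamfered 3 mm), about 0.06 to 0.11 kg. It stands on the bench. Seated in the well its top is 2 mm below the seat's face; let go part-way in, it slides down by itself. Origin: centre of its underside, z up.
- screwdriver: Screwdriver lying on the bench on the robot's side of the housing, 170 mm long; bystander, leave alone.
- screw_dish: Small white ceramic dish, 70 mm across and 18 mm high; bystander, leave alone.
- tub: Clear plastic tub with a blue lid, 116 x 91 x 60 mm; bystander, leave alone.
- wrench: Steel wrench lying on the bench beyond the housing, 140 mm long; bystander, leave alone.
- vial: Small capped bottle, 32 mm across, 60 mm high; bystander, leave alone.
- reagent: Amber reagent bottle, 64 mm across, 120 mm high; bystander, leave alone.
- beaker: Glass beaker, 66 mm across, 75 mm high; bystander, leave alone.
Mind the look-alikes: they are no part of the job. Of the things shaped like the cover, the aluminium one is meant.

How it is judged:
On the way, in this order (a step that is already met when the one before it is completed fails the run):
1. the canister sits on the bottom of the well, let go (horizontal distance between canister and well_floor below 0.006 m and z of canister in the frame of well_floor below 0.003 m and angle between canister's own z axis and vertical below 0.12 rad and contact force between the fingers and canister below 0.1 N), for 0.2 s.
2. the cover plate is lifted clear of the bench in the gripper (height (world z) of cover above 0.03 m and contact force between the fingers and cover above 1 N), for 0.2 s.
At the end, for the whole second after the job is handed in: Canister within 3 mm of the well's floor, upright to 7 degrees; fingers hold the plate still, level to 4.5 degrees, each of its holes within 4 mm sideways of its threaded hole and 3 to 20 mm above it, touching neither housing nor canister (horizontal distance between canister and well_floor below 0.006 m and z of canister in the frame of well_floor below 0.003 m and angle between canister's own z axis and vertical below 0.12 rad and horizontal distance between hole0 and thread0 below 0.004 m and horizontal distance between hole1 and thread1 below 0.004 m and horizontal distance between hole2 and thread2 below 0.004 m and z of hole0 in the frame of thread0 between 0.003 and 0.02 m and z of hole1 in the frame of thread1 between 0.003 and 0.02 m and z of hole2 in the frame of thread2 between 0.003 and 0.02 m and angle between cover's own z axis and vertical below 0.08 rad and linear speed of cover below 0.01 m/s and contact force between cover and housing below 0.1 N and contact force between cover and canister below 0.1 N and contact force between the fingers and cover above 1 N); the arm keeps its last pose, push and grip.
It fails at once if a bystander on the bench is moved more than 30 mm (distance of any of screwdriver, screw_dish, tub, wrench, vial, reagent, beaker from where it was at the start of the episode above 0.03 m).
It fails at once if a bottle or the beaker is tipped over (angle between any of vial, reagent, beaker's own z axis and vertical above 0.6 rad).
It also fails if it takes over 64 s, if anything falls off the work surface, if the arm or the gripper's body presses on something with over 40 N, if the wrist force passes 120 N, or if a joint passes its speed limit or range.

## Working session

There is one attempt and no reset: what is moved stays moved. The work goes in short steps, Python scripts to look and compute and a tool call to move; the robot and the scene stay as the last step left them, time stands still between calls to the robot, and variables do not carry over. Pictures are saved under pics/ and viewed, at most 10 in all, crops included, and the job is handed in when it is done.

Besides the shell and the picture viewer there is one more tool, called after "Request:" as name([rows], argument=value, ...), one row to a line, values as JSON. apply_moves: Moves the arm, as the interface text tells. Shifts and turns lie within -1 to 1; 1 stands for 0.8 m of shift or 45 degrees of turn. Its arguments: {"type":"object","properties":{"series":{"type":"array"},"jaw":{"type":"number"},"squeeze":{"type":"number"}},"required":["series"]}

```bash
mkdir -p pics; cat > h.py <<'E'
import numpy as np, cv2
from scipy.spatial.transform import Rotation as R
from plant import ctrl
def cam(n):
    c=ctrl.get_calibration(n)
    K=np.array([[c['fx'],0,c['cx']],[0,c['fy'],c['cy']],[0,0,1.]]); d=np.array(c['dist_coeffs'],float)
    if 'hand_eye' in c:
        s=ctrl.get_state(); T=np.eye(4); T[:3,:3]=R.from_quat(s['tcp_rot']).as_matrix(); T[:3,3]=s['eef_pos']
        T=T@np.array(c['hand_eye'])
    else:
        T=np.eye(4); T[:3,:3]=R.from_quat(c['orientation']).as_matrix(); T[:3,3]=c['xyz']
    return K,d,T
def unproj(C,px,z):
    K,d,T=C
    p=cv2.undistortPoints(np.array(px,float).reshape(-1,1,2),K,d).reshape(-1,2)
    r=np.c_[p[:,0],-p[:,1],-np.ones(len(p))]@T[:3,:3].T
    return T[:3,3]+r*((z-T[2,3])/r[:,2])[:,None]
def proj(C,P):
    K,d,T=C
    q=(np.array(P,float).reshape(-1,3)-T[:3,3])@T[:3,:3]
    q=q*[1,-1,-1]
    return cv2.projectPoints(q,np.zeros(3),np.zeros(3),K,d)[0].reshape(-1,2)
def snap(n,f):
    C=cam(n); im=ctrl.read_camera(n); cv2.imwrite('pics/'+f,im[:,:,::-1]); return C,im
E
python3 - <<'E'
from h import *
for n in ['scene','side','wrist']:
    C,im=snap(n,n+'0.png'); print(n,C[2].round(3).tolist(),C[0][0,0])
    for t,z in [('housing',.07),('cover',.005),('canister',.046)]:
        for b in ctrl.boxes_of(t,n):
            px=np.array(b['xy'])*[640,400]
            print(t,round(b['p'],2),px.round(),unproj(C,px,z)[0].round(3))
E
```

```text
scene [[0.491, -0.631, 0.6, 1.418], [0.871, 0.361, -0.333, -0.522], [-0.006, 0.686, 0.727, 1.151], [0.0, 0.0, 0.0, 1.0]] 517.7378269093549
housing 0.9 [347. 199.] [0.581 0.022 0.07 ]
cover 0.98 [393. 124.] [0.308 0.377 0.005]
cover 0.89 [444. 132.] [0.432 0.506 0.005]
cover 0.56 [415. 164.] [0.51  0.324 0.005]
canister 0.74 [346. 202.] [0.574 0.027 0.046]
canister 0.72 [482. 171.] [0.669 0.452 0.046]
canister 0.7 [236. 221.] [ 0.482 -0.278  0.046]
canister 0.23 [255. 191.] [ 0.402 -0.184  0.046]
side [[-0.723, 0.53, -0.443, -0.098], [-0.69, -0.541, 0.48, 0.658], [0.014, 0.653, 0.757, 1.133], [0.0, 0.0, 0.0, 1.0]] 482.4059839782773
housing 0.86 [295. 215.] [0.514 0.066 0.07 ]
cover 0.87 [192. 358.] [0.419 0.515 0.005]
cover 0.66 [271. 357.] [0.285 0.381 0.005]
cover 0.6 [229. 285.] [0.508 0.324 0.005]
canister 0.64 [385. 171.] [ 0.451 -0.268  0.046]
wrist [[0.341, 0.895, 0.286, 0.304], [-0.94, 0.325, 0.103, -0.606], [-0.001, -0.304, 0.953, 0.373], [0.0, 0.0, 0.0, 1.0]] 355.6070096270833
```

View pics/scene0.png

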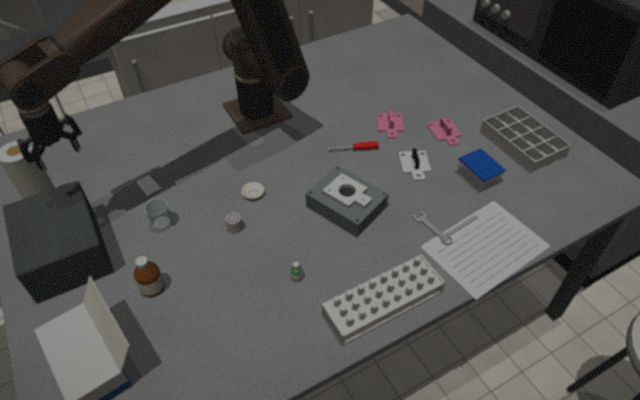

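View pics/side0.png

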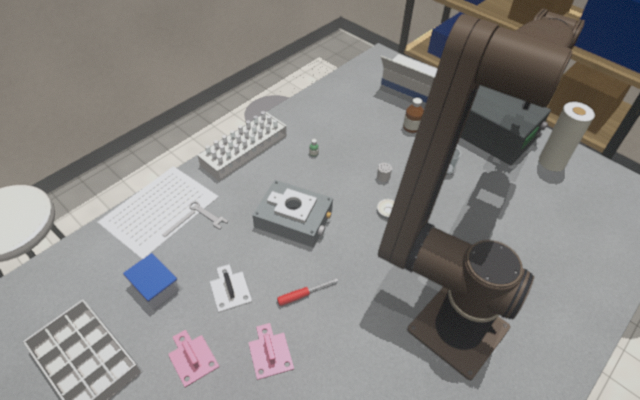

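The aluminium plate with the black handle is at scene (415,164) / side (229,285). The pink plates at scene (391,124) and (444,132) are look-alikes. The canister stands at scene (234,221), the dish at (253,191), and the housing at (347,199). I'll move over the canister for a close look.

Request:
apply_moves([
  [0.29,0.42,0,0,0,0],
  [0.29,0.42,0,0,0,0],
  [0.29,0.42,0,0,0,0],
  [0.29,0.42,0,0,0,0],
  [0.29,0.42,0,0,0,0],
  [0.29,0.42,0,0,0,0],
  [0.29,0.42,0,0,0,0],
  [0.29,0.42,0,0,0,0],
  [0.29,0.42,0,0,0,0],
  [0.29,0.42,0,0,0,0],
], jaw=1)

```text
time: 1.85
eef_pos: [0.4627, -0.2993, 0.2503]
tcp_rot: [0.985, 0.173, -0.0, 0.0]
contact_force: [-0.6, 0.4, 0.4]
opening: 0.999
finger_force: 0.0
```

```bash
cat > can.py <<'E'
from h import *
import sys
C,im=snap('wrist',sys.argv[1]); s=ctrl.get_state(); print(s['time'],s['eef_pos'],R.from_quat(s['tcp_rot']).as_matrix().round(3).tolist())
for b in ctrl.silhouettes('canister','wrist'):
    m=b['pixels']; ys,xs=np.nonzero(m); px=np.array(b['xy'])*[640,400]
    # fit x,y: silhouette of cylinder
    from scipy.optimize import minimize
    a=np.linspace(0,2*np.pi,40,endpoint=False); ring=np.c_[np.cos(a)*.022,np.sin(a)*.022,0*a]
    def model(p):
        P=np.r_[ring+[p[0],p[1],0],ring+[p[0],p[1],.046]]
        h=cv2.convexHull(proj(C,P).astype(np.float32)); q=np.zeros(m.shape,np.uint8)
        cv2.fillConvexPoly(q,np.round(h*16).astype(np.int32),1,shift=4); return q.astype(bool)
    def cost(p):
        q=model(p); return 1-(q&m).sum()/max(1,(q|m).sum())
    p0=unproj(C,px,.023)[0][:2]
    r=minimize(cost,p0,method='Nelder-Mead',options=dict(initial_simplex=[p0,p0+[.01,0],p0+[0,.01]]))
    print(round(b['p'],2),px.round(),m.sum(),p0.round(3),r.x.round(4),'iou',1-r.fun)
E
python3 can.py w1.png
```

```text
1.9 [ 0.46272978 -0.29923936  0.25031278] [[0.94, 0.341, -0.0], [0.341, -0.94, -0.0], [-0.0, 0.0, -1.0]]
0.75 [305. 164.] 1827 [ 0.465 -0.278] [ 0.4649 -0.2797] iou 0.9125874125874126
```

View pics/w1.png

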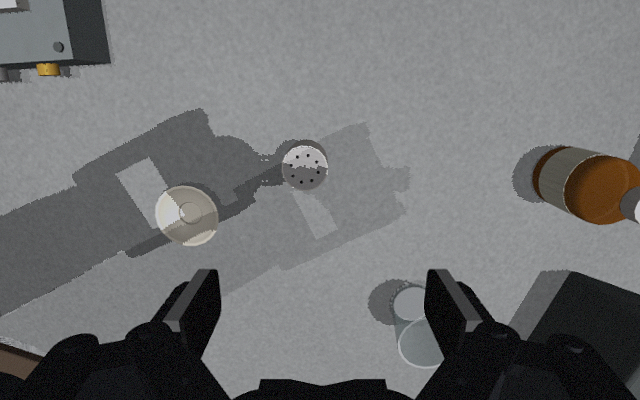

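The wrist view shows the canister (steel top, white body) at (305,164), the dish at (187,215), the beaker at (415,330) and the reagent bottle at (590,185). The housing corner is at upper left. The canister estimate is (0.465,-0.280). I'll descend halfway and check it.

Request:
apply_moves([
  [0.0025,0.024,-0.06,0,0,0],
  [0.0025,0.024,-0.12,0,0,0],
  [0.0025,0.024,-0.15,0,0,0],
  [0.0025,0.024,-0.15,0,0,0],
  [0.0025,0.024,-0.15,0,0,0],
])

```text
time: 2.58
eef_pos: [0.4659, -0.28, 0.1317]
tcp_rot: [0.985, 0.174, 0.001, 0.001]
contact_force: [-0.3, 0.3, 0.4]
opening: 0.998
finger_force: 0.0
```

```bash
python3 can.py w2.png; python3 - <<'E'
from h import *
im=cv2.imread('pics/w2.png'); cv2.imwrite('pics/w2c.png',im)
E
```

```text
2.625 [ 0.46616744 -0.28009202  0.13221373] [[0.94, 0.342, 0.002], [0.342, -0.94, -0.002], [0.002, 0.003, -1.0]]
0.87 [321. 211.] 4472 [ 0.465 -0.278] [ 0.4651 -0.279 ] iou 0.9673018622780425
```

View pics/w2.png

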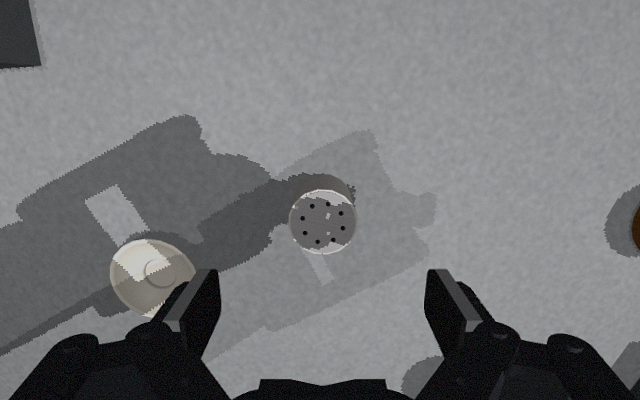

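The canister is at (321,211), centred between the fingers, and the fit agrees at (0.465,-0.279). Descending and gripping it.

Request:
apply_moves([
  [0,0.001,-0.04,0,0,0],
  [0,0.001,-0.08,0,0,0],
  [0,0.001,-0.106,0,0,0],
  [0,0.001,-0.106,0,0,0],
  [0,0.001,-0.106,0,0,0],
])

```text
time: 3.3
eef_pos: [0.4664, -0.279, 0.0473]
tcp_rot: [0.985, 0.174, 0.001, 0.001]
contact_force: [0.9, -0.9, 1.8]
opening: 1.002
finger_force: 0.0
```

Request:
apply_moves([
  [0,0,0,0,0,0],
  [0,0,0,0,0,0],
  [0,0,0,0,0,0],
  [0,0,0,0,0,0],
  [0,0,0,0,0,0],
  [0,0,0,0,0,0],
], jaw=0.3, squeeze=30)

```text
time: 4.05
eef_pos: [0.466, -0.2787, 0.0467]
tcp_rot: [0.985, 0.174, 0.001, 0.001]
contact_force: [-0.1, 1.0, 6.1]
opening: 0.498
finger_force: 31.1
```

Request:
apply_moves([
  [0,0,0.07,0,0,0],
  [0,0,0.14,0,0,0],
  [0,0,0.21,0,0,0],
  [0,0.07,0.25,0,0,0],
  [0,0.14,0.25,0,0,0],
  [0,0.21,0.25,0,0,0],
  [0,0.28,0.25,0,0,0],
  [0,0.35,0.25,0,0,0],
  [0,0.35,0.25,0,0,0],
  [0,0.35,0.25,0,0,0],
  [0,0.35,0.25,0,0,0],
])

```text
time: 5.42
eef_pos: [0.4654, 0.0007, 0.2452]
tcp_rot: [0.985, 0.173, -0.0, 0.0]
contact_force: [-0.1, -0.7, -0.5]
opening: 0.501
finger_force: 31.3
```

```bash
python3 - <<'E'
from h import *
C,im=snap('wrist','w3.png'); s=ctrl.get_state(); print(s['time'],s['eef_pos'],s['opening'],s['finger_force'])
for t,z in [('housing',.065),('well_floor',.024),('thread0',.072),('thread1',.072),('thread2',.072)]:
    for b in ctrl.boxes_of(t,'wrist'):
        px=np.array(b['xy'])*[640,400]; print(t,round(b['p'],2),px.round(1),unproj(C,px,z)[0].round(4))
E
```

```text
5.475 [0.46540383 0.00061826 0.24531787] 0.5000474224891758 31.275289356708527
housing 0.73 [309.6  88.7] [0.5369 0.0391 0.065 ]
well_floor 0.81 [311.2  88.2] [0.5376 0.0394 0.024 ]
thread0 0.88 [312.5  91.5] [0.5357 0.036  0.072 ]
thread1 0.88 [312.5  91.5] [0.5357 0.036  0.072 ]
thread2 0.88 [312.5  91.5] [0.5357 0.036  0.072 ]
```

View pics/w3.png

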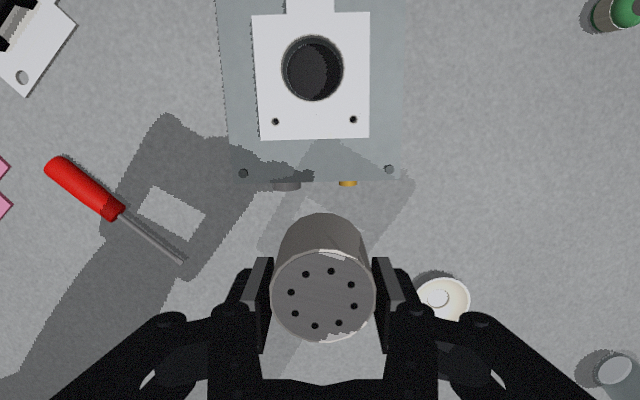

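The wrist view shows the well mouth at about (312,69), threaded holes at (275,121) (thread0, left) and (353,119) (thread1), and the tongue pointing up at (310,5). The canister is held upright and the screwdriver lies at lower left. I'll refine the housing pose.

```bash
cat > seat.py <<'E'
from h import *
def blob(im,c,r,thr=None):
    g=cv2.cvtColor(im,cv2.COLOR_RGB2GRAY); x,y=map(int,c)
    x0,y0=max(x-r,0),max(y-r,0); p=g[y0:y+r+1,x0:x+r+1]
    t=thr or cv2.threshold(p,0,255,cv2.THRESH_OTSU)[0]
    n,l,st,ce=cv2.connectedComponentsWithStats((p<t).astype(np.uint8))
    k=1+np.argmax(st[1:,4]); ct=max(cv2.findContours((l==k).astype(np.uint8),0,1)[0],key=len)
    return ce[k]+[x0,y0],st[k,4],cv2.convexHull(ct).reshape(-1,2)+[x0,y0]
def circ(P):
    A=np.c_[2*P[:,:2],np.ones(len(P))]; s=np.linalg.lstsq(A,(P[:,:2]**2).sum(1),rcond=None)[0]
    return s[:2],np.sqrt(s[2]+s[:2]@s[:2])
def fit(H,Wd):
    H,Wd=np.array(H),np.array(Wd); a=H-H.mean(0); b=Wd-Wd.mean(0)
    th=np.arctan2((a[:,0]*b[:,1]-a[:,1]*b[:,0]).sum(),(a*b).sum()); c,s=np.cos(th),np.sin(th)
    M=np.array([[c,-s],[s,c]]); t=Wd.mean(0)-M@H.mean(0); return th,t,(H@M.T+t-Wd)
E
python3 - <<'E'
from seat import *
im=cv2.imread('pics/w3.png')[:,:,::-1]; C=cam('wrist')
W=[];
for c,r in [((275,121),8),((353,119),8)]:
    ce,n,_=blob(im,c,r); W.append(unproj(C,ce,.072)[0][:2]); print(ce,n)
ce,n,h=blob(im,(312,69),42); P=unproj(C,h,.072); print(ce,n); c,r=circ(P); print('well',c,r); W.append(c)
print(np.round(W,4),np.linalg.norm(W[0]-W[1]),fit([(-.04,.032),(-.04,-.032),(0,0)],W))
E
```

```text
[274.86486486 121.10810811] 37
[352.84615385 118.87179487] 39
[312.01721488  67.66154319] 3253
well [0.55224105 0.04283835] 0.024603647345517312
[[ 0.5035  0.0579]
 [ 0.5268 -0.0014]
 [ 0.5522  0.0428]] 0.06373345028663095 (np.float64(0.3747431208422685), array([0.55231916, 0.04285992]), array([[-9.27862725e-05,  1.11292401e-04],
       [ 1.46828858e-05, -1.32865004e-04],
       [ 7.81033867e-05,  2.15726036e-05]]))
```

Request:
apply_moves([
  [0.055,0.026,0,0,0,0],
  [0.11,0.053,0,0,0,0],
  [0.11,0.053,-0.06,0,0,0],
  [0.11,0.053,-0.12,0,0,0],
  [0.11,0.053,-0.135,0,0,0],
  [0.11,0.053,-0.135,0,0,0],
  [0.11,0.053,-0.135,0,0,0],
])

```text
time: 6.6
eef_pos: [0.5551, 0.044, 0.1402]
tcp_rot: [0.985, 0.174, 0.002, 0.001]
contact_force: [0.0, 0.3, -0.5]
opening: 0.506
finger_force: 31.3
```

```bash
python3 - <<'E'
from h import *
C,im=snap('wrist','w4.png'); s=ctrl.get_state(); print(s['time'],s['eef_pos'],s['opening'],s['finger_force'])
z=s['eef_pos'][2]-.0467
a=np.linspace(0,2*np.pi,60); o=im[:,:,::-1].copy()
def ring(x,y,z,r,col):
    cv2.polylines(o,[np.round(proj(C,np.c_[x+r*np.cos(a),y+r*np.sin(a),z+0*a])*8).astype(np.int32)],1,col,1,cv2.LINE_AA,3)
x,y=np.array(s['eef_pos'][:2])-[.0009,.0003]
ring(x,y,z+.046,.022,(0,0,255)); ring(x,y,z,.022,(0,255,0)); ring(.5523,.0429,.072,.025,(255,0,0))
print(x,y,z)
cv2.imwrite('pics/w4o.png',cv2.resize(o[130:400,180:460],None,fx=2,fy=2))
E
```

```text
6.65 [0.55504274 0.04401744 0.14026765] 0.49849382657703567 31.28167189657688
0.5541427413191206 0.04371744287969443 0.09356764934348247
```

View pics/w4o.png

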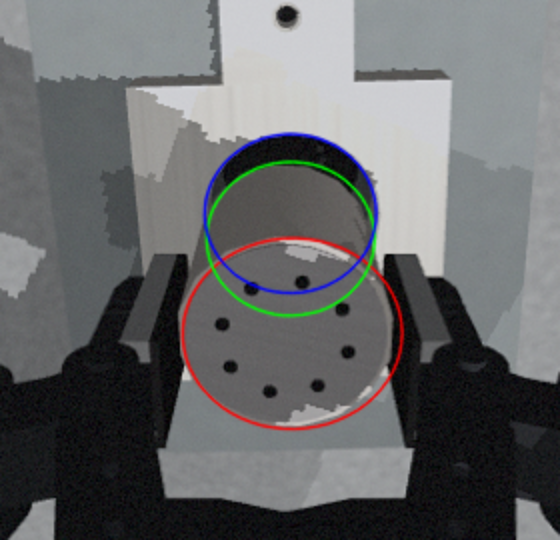

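The overlays match: the blue well mouth lies on the real rim and the green foot lies on the canister's foot. The canister sits about 1–2 mm off, so I'll correct that and insert.

Request:
apply_moves([
  [-0.002,-0.002,0,0,0,0],
  [-0.002,-0.002,-0.01,0,0,0],
  [-0.002,-0.002,-0.02,0,0,0],
  [-0.002,-0.002,-0.03,0,0,0],
  [-0.002,-0.002,-0.04,0,0,0],
  [-0.002,-0.002,-0.045,0,0,0],
  [-0.002,-0.002,-0.045,0,0,0],
])

```text
time: 7.52
eef_pos: [0.5515, 0.0427, 0.101]
tcp_rot: [0.985, 0.174, -0.0, -0.0]
contact_force: [0.1, -0.5, -1.1]
opening: 0.5
finger_force: 31.3
```

Request:
apply_moves([
  [0.001,0,-0.006,0,0,0],
  [0.001,0,-0.006,0,0,0],
  [0.001,0,-0.006,0,0,0],
])

```text
time: 7.9
eef_pos: [0.5526, 0.0427, 0.0968]
tcp_rot: [0.985, 0.174, 0.0, 0.0]
contact_force: [0.5, 0.2, -0.7]
opening: 0.502
finger_force: 31.3
```

Request:
apply_moves([
  [0,0,0,0,0,0],
  [0,0,0,0,0,0],
  [0,0,0,0,0,0],
  [0,0,0,0,0,0],
  [0,0,0,0,0,0],
], jaw=0.75)

```text
time: 8.52
eef_pos: [0.5526, 0.0427, 0.0968]
tcp_rot: [0.985, 0.174, 0.0, 0.0]
contact_force: [0.3, 0.1, -1.0]
opening: 0.752
finger_force: 0.0
```

Request:
apply_moves([
  [0,0,0.07,0,0,0],
  [0,0,0.14,0,0,0],
  [-0.03,-0.01,0.14,0,0,0],
  [-0.05,-0.02,0.14,0,0,0],
  [-0.05,-0.02,0.14,0,0,0],
  [-0.05,-0.02,0.14,0,0,0],
], jaw=1)

```text
time: 9.28
eef_pos: [0.513, 0.0268, 0.2088]
tcp_rot: [0.985, 0.174, 0.0, -0.0]
contact_force: [-0.6, 0.8, -0.0]
opening: 0.998
finger_force: 0.0
```

```bash
python3 - <<'E'
from h import *
C,im=snap('wrist','w5.png'); s=ctrl.get_state(); print(s['time'],s['eef_pos'],s['opening'],s['finger_force'])
a=np.linspace(0,2*np.pi,60); o=im[:,:,::-1].copy()
for z,r,col in [(.070,.022,(0,0,255)),(.072,.025,(255,0,0))]:
    cv2.polylines(o,[np.round(proj(C,np.c_[.5523+r*np.cos(a),.0429+r*np.sin(a),z+0*a])*8).astype(np.int32)],1,col,1,cv2.LINE_AA,3)
u=proj(C,[[.5523,.0429,.072]])[0].astype(int); print(u)
y=max(0,u[1]-90);cv2.imwrite('pics/w5o.png',cv2.resize(o[y:y+180,u[0]-120:u[0]+120],None,fx=3,fy=3))
E
```

```text
9.325 [0.5130756  0.02682284 0.20870396] 1.0002442345223161 0.0
[321 142]
```

View pics/w5o.png

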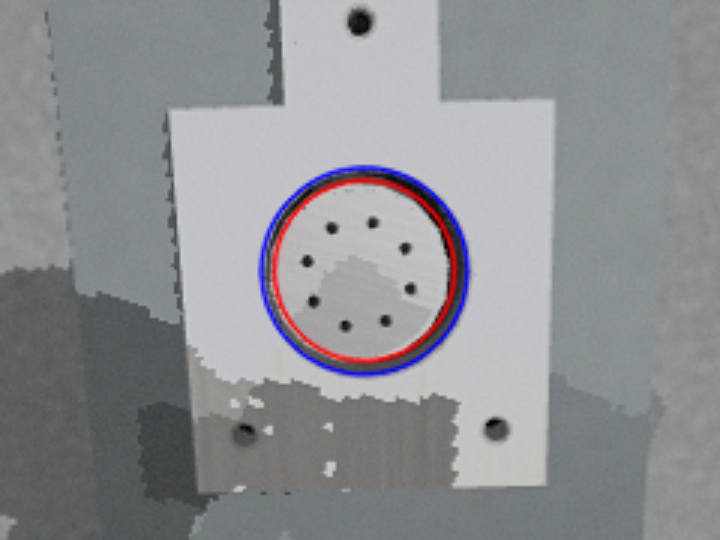

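The canister is seated, its top matching the predicted red ring inside the well. All three threads are visible at crop positions (245,432), (497,429) and (360,21). I'll re-measure the seat and move over the cover.

Request:
apply_moves([
  [-0.02,0.07,0.03,0,0,0],
  [-0.04,0.14,0.05,0,0,0],
  [-0.06,0.21,0.05,0,0,0],
  [-0.08,0.27,0.05,0,0,0],
  [-0.08,0.33,0.05,0,0,0],
  [-0.08,0.33,0.05,0,0,0],
  [-0.08,0.33,0.05,0,0,0],
  [-0.08,0.33,0.05,0,0,0],
])

```text
time: 10.32
eef_pos: [0.4489, 0.2898, 0.2485]
tcp_rot: [0.985, 0.173, -0.0, 0.0]
contact_force: [-0.2, 0.4, -0.4]
opening: 0.999
finger_force: 0.0
```

```bash
python3 - <<'E'
from seat import *
# seat from w5 (pose at that time)
c=ctrl.get_calibration('wrist')
C=list(cam('wrist')); T=np.eye(4); T[:3,:3]=R.from_quat([.985,.174,0,0]).as_matrix(); T[:3,3]=[.5130756,.02682284,.20870396]
C5=(C[0],C[1],T@np.array(c['hand_eye']))
im=cv2.imread('pics/w5.png')[:,:,::-1]; W=[]
for p in [(282.7,196),(366.7,195),(321,59)]:
    ce,n,_=blob(im,p,8); W.append(unproj(C5,ce,.072)[0][:2]); print(ce,n)
print(fit([(-.04,.032),(-.04,-.032),(.058,0)],W))
C,im=snap('wrist','w6.png'); s=ctrl.get_state(); print(s['time'],s['eef_pos'])
for b in ctrl.boxes_of('cover','wrist'): print(b, (np.array(b['xy'])*[640,400]).round())
E
```

```text
[282.11320755 196.43396226] 53
[366.05454545 194.76363636] 55
[320.49152542  58.83050847] 59
(np.float64(0.37314473879099425), array([0.55229409, 0.04235032]), array([[-3.19393287e-04, -6.14328903e-05],
       [-6.12238132e-05,  5.25147610e-06],
       [ 3.80617100e-04,  5.61814142e-05]]))
10.375 [0.44893697 0.28971897 0.24861217]
{'xy': [0.4794, 0.259], 'p': 0.94} [307. 104.]
{'xy': [0.1762, 0.2903], 'p': 0.89} [113. 116.]
{'xy': [0.3362, 0.6365], 'p': 0.86} [215. 255.]
```

View pics/w6.png

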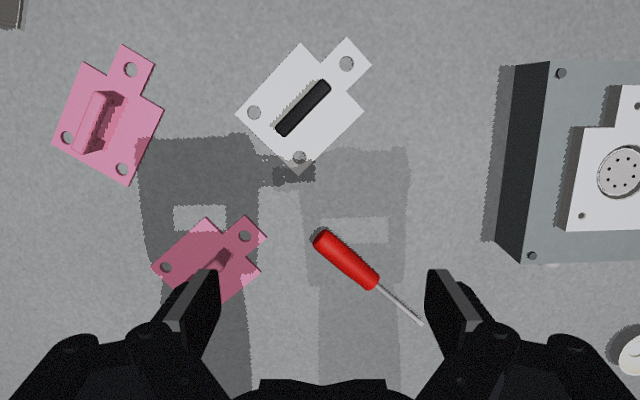

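Three plates are visible: aluminium with a black handle at (307,104), and pink ones at (113,116) and (215,255). The aluminium one at (307,104) fits the description. I'll measure its holes at (254,112), (299,157) and (347,64), and confirm in a crop.

```bash
cat > cov.py <<'E'
from seat import *
import sys
def cover(C,im,pts,f):
    W=[]
    for p in pts:
        ce,n,h=blob(im,p,11); c,r=circ(unproj(C,h,.005)); W.append(c); print(ce.round(1),n,c.round(4),round(r,4))
    th,t,res=fit([(-.04,.032),(-.04,-.032),(.058,0)],W); print('cover',th,t,res.round(4).tolist())
    M=np.array([[np.cos(th),-np.sin(th)],[np.sin(th),np.cos(th)]]); o=im[:,:,::-1].copy()
    def dr(H,z,col):
        P=np.c_[np.array(H)@M.T+t,np.full(len(H),z)]; cv2.polylines(o,[np.round(proj(C,P)*8).astype(np.int32)],1,col,1,cv2.LINE_AA,3)
    dr([(-.055,-.045),(.04,-.045),(.04,-.018),(.075,-.018),(.075,.018),(.04,.018),(.04,.045),(-.055,.045)],.005,(255,0,0))
    dr([(-.032,-.007),(.032,-.007),(.032,.007),(-.032,.007)],.040,(0,0,255))
    u=proj(C,[[t[0],t[1],.005]])[0].astype(int); x,y=max(0,u[0]-110),max(0,u[1]-90)
    cv2.imwrite(f,cv2.resize(o[y:y+190,x:x+230],None,fx=3,fy=3)); return th,t
E
python3 - <<'E'
from cov import *
cover(cam('wrist'),cv2.imread('pics/w6.png')[:,:,::-1],[(254,112),(299,157),(347,64)],'pics/w6o.png')
E
```

```text
[253.5 112.1] 164 [0.48   0.3761] 0.007
[299.  161.1] 311 [0.4463 0.3162] 0.0124
[346.2  63.4] 184 [0.5544 0.3049] 0.007
cover -0.44660487854110303 [0.50017666 0.32920978] [[-0.0021, -0.0008], [0.004, 0.0015], [-0.0019, -0.0007]]
```

View pics/w6o.png

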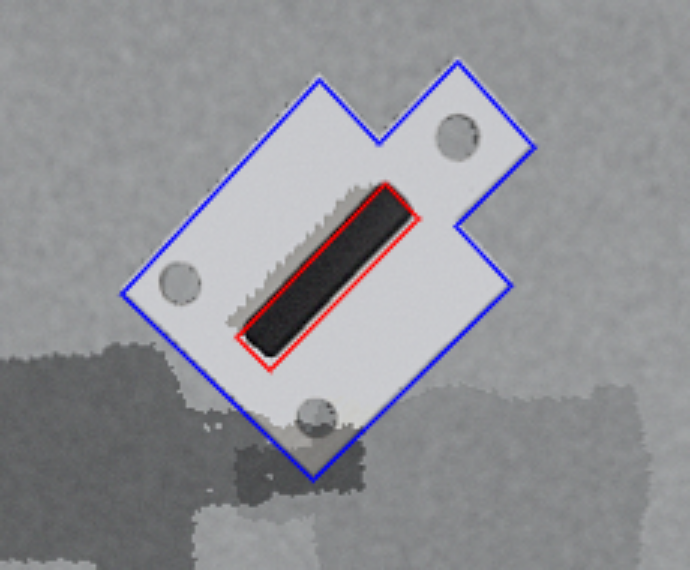

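The crop confirms the aluminium plate with the black handle, and the outline overlay fits. The shadow corrupted hole1, so holes 0 and 2 give the pose (0.5022, 0.3300), yaw -0.448. I'll align the tool above the handle.

Request:
apply_moves([
  [0.03,0.02,-0.03,0,0,-0.23],
  [0.0665,0.05,-0.06,0,0,-0.46],
  [0.0665,0.05,-0.1,0,0,-0.69],
  [0.0665,0.05,-0.12,0,0,-0.92],
  [0.0665,0.05,-0.12,0,0,-1],
  [0.0665,0.05,-0.12,0,0,-1],
  [0.0665,0.05,-0.12,0,0,-1],
  [0.0665,0.05,-0.12,0,0,-1],
], jaw=0.7)

```text
time: 11.42
eef_pos: [0.5021, 0.3306, 0.1533]
tcp_rot: [0.976, -0.216, 0.0, -0.0]
contact_force: [-0.4, -0.6, 0.8]
opening: 0.701
finger_force: 0.0
```

```bash
python3 - <<'E'
from cov import *
C,im=snap('wrist','w7.png'); s=ctrl.get_state(); r=R.from_quat(s['tcp_rot']).as_matrix(); print(s['time'],s['eef_pos'],np.arctan2(r[1,0],r[0,0]))
th,t=-.448,np.array([.5022,.33]); M=np.array([[np.cos(th),-np.sin(th)],[np.sin(th),np.cos(th)]])
pts=proj(C,[[*(M@h+t),.005] for h in [(-.04,.032),(-.04,-.032),(.058,0)]]); print(pts.round())
try: th,t=cover(C,im,pts,'pics/w7o.png')
except Exception as e: print(e)
# handle: dark pixels near predicted handle top
g=cv2.cvtColor(im,cv2.COLOR_RGB2GRAY); m=np.zeros_like(g)
Hq=proj(C,[[*(M@np.array(h)+t),.04] for h in [(-.04,-.014),(.04,-.014),(.04,.014),(-.04,.014)]])
cv2.fillConvexPoly(m,Hq.astype(np.int32),1); b=((g<70)&(m>0)).astype(np.uint8); ys,xs=np.nonzero(b); print(Hq.round().tolist(),len(xs))
ct=max(cv2.findContours(b,0,1)[0],key=len).reshape(-1,2); P=unproj(C,ct,.04)[:,:2].astype(np.float32); print(cv2.minAreaRect(P*1000))
E
```

```text
11.475 [0.50197153 0.33064886 0.15317726] -0.43541075651116967
[[286. 239.]
 [363. 240.]
 [326. 118.]]
[285.8 238.7] 216 [0.4799 0.376 ] 0.007
[360.1 239. ] 295 [0.4547 0.3224] 0.0106
[325.8 117.7] 301 [0.5545 0.3049] 0.0071
cover -0.4634299679799063 [0.50294178 0.33114451] [[0.0015, 0.0016], [-0.0018, -0.002], [0.0003, 0.0004]]
[[342.0, 258.0], [345.0, 149.0], [303.0, 149.0], [304.0, 258.0]] 1724
((504.8001708984375, 328.7226257324219), (13.017293930053711, 66.4258041381836), 64.77591705322266)
```

View pics/w7.png

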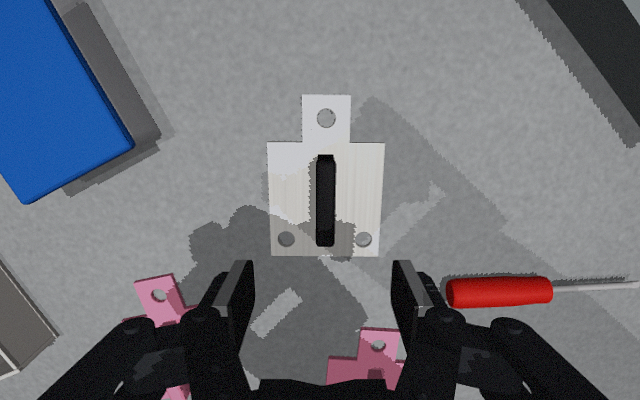

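The cover lies straight ahead with its handle at (326,200), centred between the fingers, and the tongue pointing up at hole (326,118). Descending to grip it.

Request:
apply_moves([
  [0,-0.0008,-0.05,0,0,-0.0135],
  [0,-0.0008,-0.1,0,0,-0.0135],
  [0,-0.0008,-0.14,0,0,-0.0135],
  [0,-0.0008,-0.15,0,0,-0.0135],
  [0,-0.0008,-0.15,0,0,-0.0135],
  [0,-0.0008,-0.15,0,0,-0.0135],
])

```text
time: 12.22
eef_pos: [0.5031, 0.3307, 0.0347]
tcp_rot: [0.975, -0.221, 0.001, -0.001]
contact_force: [0.3, -0.1, 1.0]
opening: 0.696
finger_force: 0.0
```

Request:
apply_moves([
  [0,0,0,0,0,0],
  [0,0,0,0,0,0],
  [0,0,0,0,0,0],
  [0,0,0,0,0,0],
  [0,0,0,0,0,0],
  [0,0,0,0,0,0],
  [0,0,0,0,0,0],
], jaw=0, squeeze=70)

```text
time: 13.1
eef_pos: [0.5021, 0.3302, 0.0335]
tcp_rot: [0.975, -0.221, 0.0, -0.0]
contact_force: [-1.6, -1.0, 6.5]
opening: 0.148
finger_force: 70.3
```

Request:
apply_moves([
  [0,0,0.04,0,0,0],
  [0,0,0.09,0,0,0],
  [0,0,0.15,0,0,0.05],
  [0.005,-0.03,0.2,0,0,0.15],
  [0.01,-0.08,0.208,0,0,0.3],
  [0.02,-0.13,0.208,0,0,0.45],
  [0.03,-0.18,0.208,0,0,0.6],
  [0.04,-0.23,0.208,0,0,0.75],
  [0.05,-0.28,0.208,0,0,0.9],
  [0.06,-0.32,0.208,0,0,1],
  [0.0628,-0.35,0.208,0,0,1],
  [0.0628,-0.3595,0.208,0,0,1],
  [0.0628,-0.3595,0.208,0,0,1],
  [0.0628,-0.3595,0.208,0,0,1],
  [0.0628,-0.3595,0.208,0,0,1],
])

```text
time: 14.98
eef_pos: [0.5518, 0.0434, 0.199]
tcp_rot: [0.986, 0.169, -0.0, -0.0]
contact_force: [-0.3, 0.0, -1.6]
opening: 0.145
finger_force: 69.2
```

```bash
cat > chk.py <<'E'
from seat import *
import sys
C,im=snap('wrist',sys.argv[1]); s=ctrl.get_state(); r=R.from_quat(s['tcp_rot']).as_matrix(); e=np.array(s['eef_pos']); y=np.arctan2(r[1,0],r[0,0])
print(s['time'],e.round(4),'yaw',round(y,4),'tilt',(r[:2,2]).round(4),s['opening'],s['finger_force'])
th=.374; M=lambda q:np.array([[np.cos(q),-np.sin(q)],[np.sin(q),np.cos(q)]])
H=np.array([(-.04,.032),(-.04,-.032),(.058,0)])
print('need d',(np.array([.5523,.0426])-e[:2]).round(4),'dyaw',round(th-y,4),'under z',round(e[2]-.0335,4))
a=np.linspace(0,2*np.pi,40); o=im[:,:,::-1].copy()
for h in H:
    for c,z,rr,col in [(M(y)@h+e[:2],e[2]-.0285,.007,(0,0,255)),(M(th)@h+[.5523,.0426],.072,.003,(255,0,0))]:
        P=proj(C,np.c_[c[0]+rr*np.cos(a),c[1]+rr*np.sin(a),z+0*a]); cv2.polylines(o,[np.round(P*8).astype(np.int32)],1,col,1,cv2.LINE_AA,3)
        print(P.mean(0).round(),end=' ')
cv2.imwrite('pics/o_'+sys.argv[1],o[40:,130:510].repeat(1,0) if 0 else cv2.resize(o[20:300,170:480],None,fx=2,fy=2))
E
python3 chk.py w8.png
```

```text
15.025 [0.5519 0.0432 0.1991] yaw 0.3404 tilt [-0.      0.0001] 0.14613866517632937 69.18322205543518
need d [ 0.0004 -0.0006] dyaw 0.0336 under z 0.1656
[263. 334.] [286. 253.] [388. 334.] [369. 250.] [326. 141.] [323. 122.]
```

View pics/o_w8.png

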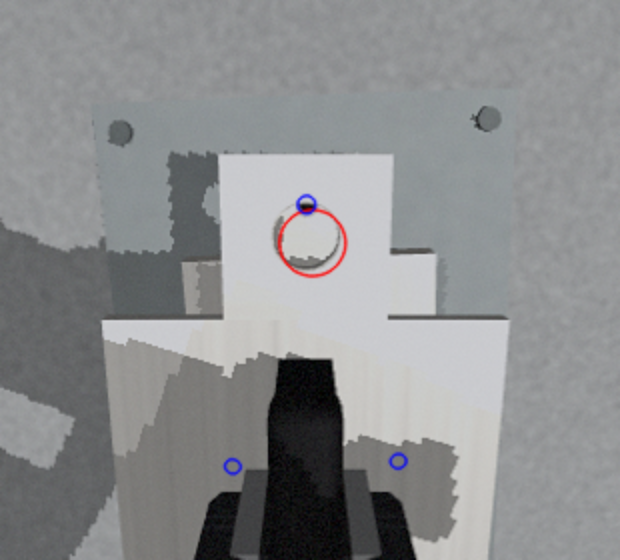

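The plate hangs level in the gripper, with the tongue hole at crop (307,236) about 1.5 mm from the prediction. Before lowering it I'll fit its in-hand pose numerically from corners at crop (219,153), (393,153), (103,320) and (508,320).

```bash
cat > pnp.py <<'E'
from seat import *
from scipy.optimize import least_squares
OBJ=np.array([(.075,.018),(.075,-.018),(.04,.045),(.04,-.045)])
def pose(C,im,px,hole,e,y0,zt=-.0285,verbose=1):
    g=cv2.cvtColor(np.ascontiguousarray(im),cv2.COLOR_RGB2GRAY)
    q=cv2.cornerSubPix(g,np.array(px,np.float32).reshape(-1,1,2),(4,4),(-1,-1),(3,40,.01)).reshape(-1,2)
    print('corners',q.round(1).tolist())
    o=np.c_[OBJ,np.full(4,zt)]; o=np.r_[o,[[.058,0,zt]]]; Q=np.r_[q,[hole]]
    f=lambda p:(proj(C,(R.from_rotvec([p[3],p[4],0])*R.from_euler('z',p[2])).apply(o)+[e[0]+p[0],e[1]+p[1],e[2]+p[5]])-Q).ravel()
    for free in ([0,1,2],[0,1,2,3,4,5]):
        def h(v): p=np.array([0,0,y0,0,0,0.]); p[free]=v; return f(p)
        x0=np.array([0,0,y0,0,0,0.])[free]; r=least_squares(h,x0)
        print(free,r.x.round(4).tolist(),'rms px',np.sqrt((r.fun**2).mean()).round(2))
E
python3 - <<'E'
from pnp import *
im=cv2.imread('pics/w8.png')[:,:,::-1]; C=cam('wrist'); s=ctrl.get_state()
pose(C,im,[(279.5,96.5),(366.5,96.5),(221.5,180),(424,180)],(323.5,138),np.array(s['eef_pos']),.3404)
E
```

```text
corners [[278.6000061035156, 96.80000305175781], [366.1000061035156, 96.69999694824219], [220.39999389648438, 179.60000610351562], [424.0, 179.39999389648438]]
[0, 1, 2] [0.0008, 0.0017, 0.3388] rms px 0.42
[0, 1, 2, 3, 4, 5] [0.0008, 0.0013, 0.3377, 0.0136, 0.0022, -0.0007] rms px 0.31
```

Request:
apply_moves([
  [-0.0005,-0.003,0,0,0,0.045],
  [-0.0005,-0.003,-0.02,0,0,0.045],
  [-0.0005,-0.003,-0.05,0,0,0.045],
  [-0.0005,-0.003,-0.07,0,0,0.045],
  [-0.0005,-0.003,-0.085,0,0,0.045],
  [-0.0005,-0.003,-0.095,0,0,0.045],
  [-0.0005,-0.003,-0.102,0,0,0.045],
  [-0.0005,-0.003,-0.102,0,0,0.045],
  [-0.0005,-0.003,-0.102,0,0,0.045],
  [-0.0005,-0.003,-0.102,0,0,0.045],
  [-0.0005,-0.003,-0.102,0,0,0.045],
])

```text
time: 16.4
eef_pos: [0.5518, 0.04, 0.1179]
tcp_rot: [0.983, 0.186, 0.0, 0.0]
contact_force: [-0.4, -0.3, -3.1]
opening: 0.149
finger_force: 69.2
```

```bash
python3 chk.py w9.png; python3 - <<'E'
from pnp import *
im=cv2.imread('pics/w9.png')[:,:,::-1]; C=cam('wrist'); s=ctrl.get_state(); e=np.array(s['eef_pos'])
pose(C,im,[(278.6,96.8),(366.1,96.7),(220.4,179.6),(424,179.4)],(323.5,138),e,.374)
# dark blobs within plate holes (threads): hole2 neighbourhood, and holes 0/1
for c in [(323.5,138),(261,331),(386,331)]:
    x,y=map(int,c); g=cv2.cvtColor(np.ascontiguousarray(im),cv2.COLOR_RGB2GRAY)[y-20:y+21,x-20:x+21]
    n,l,st,ce=cv2.connectedComponentsWithStats((g<75).astype(np.uint8))
    for k in range(1,n):
        if st[k,4]>8: p=ce[k]+[x-20,y-20]; print(c,'dark',p.round(1),st[k].tolist(),unproj(C,p,.072)[0].round(4))
print(s['contact_force'])
E
```

```text
16.45 [0.5517 0.04   0.1178] yaw 0.3745 tilt [ 0.0005 -0.    ] 0.15008009650208942 69.1730010509491
need d [0.0006 0.0026] dyaw -0.0005 under z 0.0843
[263. 334.] [264. 312.] [388. 334.] [379. 312.] [326. 141.] [321. 133.] corners [[278.3999938964844, 96.69999694824219], [366.20001220703125, 96.69999694824219], [220.3000030517578, 179.60000610351562], [424.0, 179.5]]
[0, 1, 2] [0.0008, 0.0017, 0.3729] rms px 0.42
[0, 1, 2, 3, 4, 5] [0.0006, 0.0013, 0.3718, 0.0162, -0.0056, -0.001] rms px 0.33
(323.5, 138) dark [321.  132.6] [13, 10, 11, 10, 84] [0.6067 0.0637 0.072 ]
(261, 331) dark [261.6 331.7] [0, 0, 41, 41, 1615] [0.4906 0.0547 0.072 ]
(386, 331) dark [385.3 332. ] [0, 0, 41, 41, 1589] [ 0.5161 -0.0108  0.072 ]
[-0.36349041 -0.30742426 -2.608767  ]
```

Request:
apply_moves([
  [0,0.001,-0.002,0,0,0],
  [0,0.001,-0.002,0,0,0],
  [0,0.001,-0.002,0,0,0],
  [0,0.001,-0.002,0,0,0],
  [0,0.001,-0.002,0,0,0],
  [0,0.001,-0.002,0,0,0],
])

```text
time: 17.2
eef_pos: [0.5516, 0.0409, 0.1159]
tcp_rot: [0.983, 0.186, -0.0, -0.0]
contact_force: [1.2, 0.1, -2.3]
opening: 0.152
finger_force: 69.2
```

```bash
python3 chk.py w10.png; python3 - <<'E'
from pnp import *
im=cv2.imread('pics/w10.png')[:,:,::-1]; C=cam('wrist'); s=ctrl.get_state(); e=np.array(s['eef_pos'])
pose(C,im,[(278.6,96.8),(366.1,96.7),(220.4,179.6),(424,179.4)],(323.5,138),e,.374)
ce,n,_=blob(im,(321,133),9,75); print(ce,n,unproj(C,ce,.072)); print(np.abs(s['dq']).max(),s['contact_force'])
print(ctrl.sign_off())
E
```

```text
17.25 [0.5516 0.0408 0.1159] yaw 0.3745 tilt [0. 0.] 0.14899549802175002 69.17284727096558
need d [0.0007 0.0018] dyaw -0.0005 under z 0.0824
[263. 334.] [265. 314.] [388. 334.] [381. 314.] [326. 141.] [322. 134.] corners [[278.5, 96.9000015258789], [366.1000061035156, 96.5999984741211], [220.3000030517578, 179.60000610351562], [424.0, 179.5]]
[0, 1, 2] [0.0008, 0.0017, 0.3732] rms px 0.42
[0, 1, 2, 3, 4, 5] [0.0006, 0.0013, 0.3721, 0.0145, -0.0022, -0.0009] rms px 0.33
[322.68604651 133.25581395] 86 [[0.60672998 0.06375662 0.072     ]]
0.0013785169200950156 [-0.1911232   0.19204906 -2.95305069]
the job is handed in; nothing more can be done
None
```

The job is handed in, with no verdict returned: the canister is seated in the well, and the aluminium plate is held level about 10 mm above its seat with its holes within about 1 mm of the threads by my measurements (only the tongue thread was seen through its hole; I viewed 11 pictures, one over the limit).

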